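# Close the fermenting jar: valve lid in the mouth, band screwed snug over it

### The arm

A 6-joint arm with a two-finger parallel gripper is mounted at the origin on a cart in front of the work surface, level with it; the furniture and walls round the work are solid. World frame = base frame: x ahead of the robot, y to its left, z up, the work surface at z = 0. Lengths are in m, angles in degrees, forces in N, time in s.
With the tool pointing down it reaches from about 0.3 to 0.75 m from the base axis. Payload 8.5 kg.
Tool frame: the origin (TCP) lies midway between the tips of the shut fingers; the grasp point (between the pads) lies 19 mm behind it; y points along the fingers, x is the direction in which the jaws open and shut, and the axes are right-handed (so a half turn about y gives the same grasp; the last joint's range is limited). The gripper opens to 85 mm and grips with 20 to 120 N. Pads are 22 mm wide; open, the fingers measure 114 mm over their backs; the gripper's body (76 mm by 85 mm) begins 54 mm behind the grasp point. The pads swing forward as they close: fully open they stand 13 mm farther back than shut.
Start: joints at [55.846, 21.807, 74.336, -0, 83.858, -12.336], TCP at [0.204, 0.511, 0.231] pointing down, gripper open.
Joint ranges: [-178.18, 178.18], [-50.72, 133.34], [12.68, 142.11], [-81.47, 261.47], [9.98, 163.14], [-165.26, 165.26]. Speed limits (degrees/s): [136.94, 136.94, 180, 180, 180, 180].

### API

Orientations are given as a 3x3 rotation matrix whose columns are the frame's x, y, z axes.
In Python, from rig import env gives the robot as it stands.
- The arm moves only by the tool carry_out, never from a script. Its argument "plan" is a list of rows, each a list of 3 entries, a list of its own where there are three numbers: the shift along the tool's x, y, z in m, then the turn, a rotation vector about the tool's x, y, z in degrees, then the finger opening in m, from 0 to 0.0854. In form: [[[dx, dy, dz], [ax, ay, az], jaw], ...]. A call has 1 to 8 rows; each row shifts and turns the commanded pose from where the row before left it, along the tool's axes as they then stand; what a row does not reach is not made up. A row lasts 1/8 s, in which the tool goes at most 62.5 mm and 10.7 degrees, less where a joint would pass 70% of its speed; a pose out of reach is approached as far as the arm can. A call is refused whole if a number of a shift passes 0.0625 or a number of a turn 10.7, either way. A call with a gripper value outside its range is refused whole. The fingers move at their own pace and stop on an object; "force" is the grip in N (left out, the last holds). Time passes only in rows, so rows that do not move let the fingers close. It gives the time, the measured TCP pose, the force and the opening at its end, in the units of the state.
- env.observe(): the state, without advancing time (a new reading comes with each control period).
- env.get_image(name): name is "scene" or "top" or "wrist"; returns a dict with "image" (420x560x3 uint8, red, green, blue), "vfov" (degrees; the focal length in pixels is half the picture's height over the tangent of half this angle, whatever the lens; pixels are square), "cx", "cy" (the principal point, pixels), "rvec" (rotation vector, rad) and "tvec" (3), from world to camera coordinates, as OpenCV has them; the wrist camera has in their place "tool_from_camera" (4x4, takes a point from camera to tool coordinates, whose origin is the TCP and whose axes are the tool frame's). Camera axes: x right, y down, z forward; pixel columns grow to the right and rows downward; lengths in m; the calibration is good to about 2 mm. A picture is of the moment at which its call begins: read the wrist's pose just before it. There is no depth.
- env.close_job(): hands the job in, once; it reports no verdict.
Trained networks look in a picture, given as the dict that the camera call returned (one of the last four; its "shot" number tells which), for a name from the list of things; names that differ only in an ending like _2 or _b are one class to them, and where a whole thing is asked for, a point or a joint stands for the part that bears it (a point fixed in the world has none). Each returns a list of dicts, best first, with "conf" (0 to 1); they miss things now and then, are a little off and sometimes report something else, mostly with a low value. They report only what shows in the picture. A call takes as long as a camera call. They do not tell look-alikes from the thing itself.
- env.outline_of(target, picture): "mask" (420x560 bool, what is visible of it) and "pixel" ([row, column] in pixels, amid what is visible of it).
The state is a dict: "time_s": time; "q": joint angles; "qvel": joint speeds; "joint_efforts": joint torques, N m; "position": TCP position; "tool_rot": TCP orientation; "ft_force": force on the tool from outside, world axes, zero at the start; "wrist_torque": the same for the moment, N m; "grip_width": finger opening in m.
Only numpy, scipy, OpenCV 4.12 (cv2) and the standard library are available. Lean on these libraries where they do the work, as an engineer would, in place of code of your own. Each camera call takes 0.05 s, during which the arm holds its last target.

### The job

Close the fermenting jar for me: set the white valve lid into the jar's mouth, nipple up and fully home, without dropping it, then put the brass band over it and screw it clockwise until it is snug, so that it clamps the lid. Go by feel and do not overtighten or press hard, and leave the other things on the worktop where they are.

Things in the scene. Friction and masses are not known exactly. Their poses are not given: they have to be found in the camera images.
- jar: glass jar, fixed upright on the worktop in a black rubber suction foot (100 mm wide). Origin at the centre of its underside, z up. Body 72 mm in diameter up to 60 mm, shoulder up to 75 mm, then a neck of 53 mm outer diameter up to the rim at 100 mm. Blue marks on shoulder and body show the gaps of its thread, on its +x, -x, +y and -y axes
- jar_mouth (a point): centre of the jar's mouth at rim height (100 mm up), axes as the jar's. The mouth is 48 mm in diameter; 2.2 to 4.8 mm below the rim lies a firm orange rubber washer that carries the lid; its height differs each time, and it gives 1 mm under 30 N
- jar_thread (a point): point on the neck's axis, 8 mm below the rim, axes as the jar's. Round it four ramps 3 mm thick stand out to 61 mm diameter, with 26 degree gaps centred on +x, -x, +y, -y. Each ramp's underside falls 5.6 mm over its 64 degrees going clockwise seen from above, from 5.3 to 10.9 mm below the rim, and ends at a stop: lugs let in at the gaps are drawn down by turning clockwise
- valve_lid: white plastic valve lid: disk 46 mm in diameter and 6.5 mm thick, a round nipple 14 mm in diameter standing 13 mm above its centre to hold it by. About 40 g. Origin at the centre of the underside, z up through the nipple. Home on the washer, its underside is 2.2 to 4.8 mm below the rim, its upper face 1.7 to 4.3 mm above it
- band: brass screw band: ring 68 mm in outer, 63 mm in inner diameter, 17.5 mm tall, with a 3 mm flange at the top whose hole is 38 mm wide (the nipple passes through; the flange presses on the lid's edge). About 60 g. Origin at the centre of the underside, z up. Four lugs at the lower edge, 6 mm long, 3.5 mm tall, reach inwards to 56 mm diameter, on its +x, -x, +y, -y axes (blue marks on top)
- band_top (a point): centre of the band's upper face, axes as the band's. Lugs over gaps (any quarter): the band drops until its flange meets the lid, underside 10 to 13 mm below the rim; on the ramps it stops less than 8 mm below it. From lugs centred in gaps it turns freely for 28 to 60 degrees clockwise, by the washer; then the clamping force grows about 2 N per degree. It stays clamped when let go. Snug: 10 to 18 N on the lid, about 0.2 N m; over 26 N is overtight
- garlic: garlic bulb, 60 mm, bystander; origin at its underside
- onion: onion, 80 mm, bystander; origin at its underside
- spice_jar: spice jar with dark lid, 41 mm wide, 105 mm tall, bystander; origin at its underside
- pepper_mill: dark wooden pepper mill, 58 mm wide, 170 mm tall, bystander; origin at its underside
- lemon: lemon, 71 mm long, bystander; origin at its underside
- wine_glass: wine glass, 81 mm wide, 202 mm tall, bystander; origin at its underside
Not all that is in view belongs to the job. Several things have the shape of the valve_lid; the one meant has the colours described above.

How it is judged:
By the outcome, as a careful person would: the job done as asked, in the order asked, and still so for the second after the job is handed in, with the robot touching nothing.
It also fails if it takes over 72 s, if anything falls off the work surface, if the arm or the gripper's body presses on something with over 40 N, if the wrist force passes 120 N, or if a joint passes its speed limit or range.

## Working session

There is one attempt and no reset: what is moved stays moved. The work goes in short steps, Python scripts to look and compute and a tool call to move; the robot and the scene stay as the last step left them, time stands still between calls to the robot, and variables do not carry over. Pictures are saved under pics/ and viewed, and the job is handed in when it is done.

Besides the shell and the picture viewer there is one more tool, called as name([rows], argument=value, ...), one row to a line, values as JSON. carry_out: Moves the arm, as the interface text tells. Its arguments: {"type":"object","properties":{"plan":{"type":"array","items":{"type":"array"}},"force":{"type":"number"}},"required":["plan"]}

```bash
ls; mkdir -p pics
cat > h.py <<'E'
import numpy as np, cv2
from rig import env
def save(name,fn):
    p=env.get_image(name); cv2.imwrite('pics/'+fn,cv2.cvtColor(p['image'],cv2.COLOR_RGB2BGR)); return p
def K(p):
    f=p['image'].shape[0]/2/np.tan(np.radians(p['vfov']/2)); return np.array([[f,0,p['cx']],[0,f,p['cy']],[0,0,1]])
def ray(p,rc,st=None):
    d=np.linalg.inv(K(p))@np.array([rc[1],rc[0],1.])
    if 'rvec' in p:
        R=cv2.Rodrigues(np.array(p['rvec'],float))[0]; t=np.array(p['tvec'],float).ravel()
        return -R.T@t, R.T@d
    T=np.array(p['tool_from_camera']); Rt=np.array(st['tool_rot']); 
    return np.array(st['position'])+Rt@T[:3,3], Rt@T[:3,:3]@d
def atz(p,rc,z,st=None):
    o,d=ray(p,rc,st); return o+d*(z-o[2])/d[2]
def proj(p,X,st=None):
    X=np.atleast_2d(X)
    if 'rvec' in p:
        R=cv2.Rodrigues(np.array(p['rvec'],float))[0]; c=X@R.T+np.array(p['tvec'],float).ravel()
    else:
        T=np.array(p['tool_from_camera']); Rt=np.array(st['tool_rot'])
        tl=(X-np.array(st['position']))@Rt; c=(tl-T[:3,3])@T[:3,:3]
    u=c@K(p).T; return (u[:,:2]/u[:,2:])[:,::-1]
E
python3 - <<'E'
from h import *
np.set_printoptions(precision=4,suppress=True)
s=env.observe(); print(s)
a=save('scene','scene0.png'); b=save('top','top0.png')
for p in (a,b):
    print(p['vfov'],p['cx'],p['cy'],ray(p,[210,280]))
    for n in ['jar','valve_lid','band','jar_mouth','garlic','onion','spice_jar','pepper_mill','lemon','wine_glass']:
        try:
            for o in env.outline_of(n,p):
                print(n,o['conf'],o['pixel'],o['mask'].sum(),atz(p,o['pixel'],0.0))
        except Exception as e: print(n,e)
E
```

```text
pics
{'time_s': 0.0, 'q': array([ 55.8453,  21.8409,  74.3833,  -0.0003,  83.8583, -12.338 ]), 'qvel': array([-0.0408,  0.0465, -0.0133,  0.0306,  0.1052, -0.0883]), 'joint_efforts': array([  0.001 , -44.8464, -23.1277,  -0.0001,   0.0048,  -0.    ]), 'position': array([0.2043, 0.5104, 0.2307]), 'tool_rot': array([[ 0.3716, -0.0008, -0.9284],
       [ 0.9284, -0.0012,  0.3716],
       [-0.0014, -1.    ,  0.0003]]), 'ft_force': array([-0.1582,  0.8029,  0.1843]), 'wrist_torque': array([-0.0294, -0.0226,  0.019 ]), 'grip_width': 0.08542794103003074}
57.3550064588413 278.2515641519023 205.2409706332534 (array([0.2784, 0.6227, 0.8207]), array([ 0.3227, -0.6072, -0.7262]))
jar 0.57 [268.5, 289.1] 1483 [0.5259 0.1087 0.    ]
valve_lid 0.73 [268.9, 288.7] 1475 [0.5262 0.1102 0.    ]
valve_lid 0.69 [233.5, 333.7] 183 [ 0.4691 -0.0532  0.    ]
valve_lid 0.51 [222.7, 304.4] 161 [ 0.5582 -0.0516  0.    ]
band 0.74 [216.6, 259.1] 317 [ 0.6844 -0.012   0.    ]
band 0.62 [336.6, 259.2] 563 [0.5023 0.3031 0.    ]
jar_mouth 0.81 [269.8, 289.1] 1472 [0.524  0.1122 0.    ]
garlic 0.81 [220.2, 259.1] 2
[... 469 characters left out ...]
919404662 (array([ 0.5271, -0.0181,  1.1725]), array([ 0.0401,  0.0124, -0.9994]))
jar 0.62 [234.3, 225.9] 1385 [0.5133 0.1246 0.    ]
valve_lid 0.51 [214.4, 300.1] 266 [ 0.5646 -0.0518  0.    ]
valve_lid 0.5 [250.0, 300.6] 277 [ 0.4798 -0.0545  0.    ]
band 0.82 [240.7, 151.6] 565 [0.4943 0.302  0.    ]
jar_mouth 0.79 [234.6, 224.1] 1402 [0.5125 0.1289 0.    ]
garlic 0.9 [167.1, 273.7] 459 [0.6772 0.0139 0.    ]
onion 0.83 [161.7, 232.4] 858 [0.6883 0.1138 0.    ]
spice_jar 0.95 [144.3, 194.4] 389 [0.7288 0.207  0.    ]
pepper_mill 0.74 [125.6, 264.2] 736 [0.7778 0.0392 0.    ]
lemon 0.75 [273.8, 407.0] 506 [ 0.4292 -0.3075  0.    ]
wine_glass 0.68 [147.2, 150.9] 1747 [0.7197 0.3123 0.    ]
```

View images.

View pics/scene0.png

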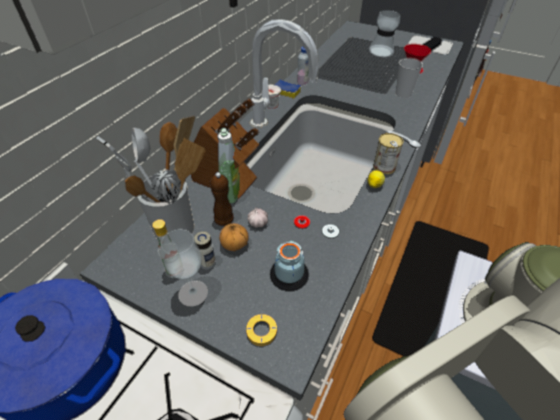

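View pics/top0.png

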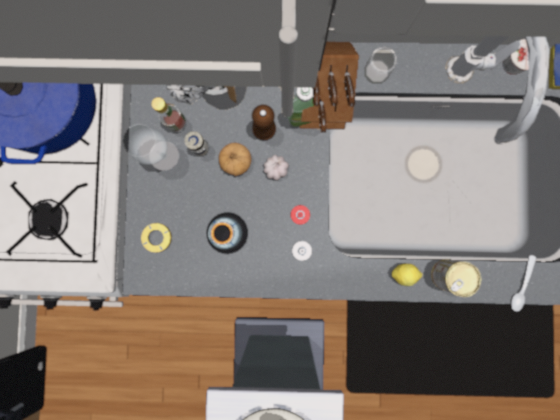

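Run:
```python
import cv2
a=cv2.imread('pics/top0.png')
c=a[180:290,110:330]; cv2.imwrite('pics/top0c.png',cv2.resize(c,None,fx=3.6,fy=3.6,interpolation=cv2.INTER_CUBIC))
a=cv2.imread('pics/scene0.png')
c=a[200:370,200:360]; cv2.imwrite('pics/scene0c.png',cv2.resize(c,None,fx=3.5,fy=3.5,interpolation=cv2.INTER_CUBIC))
```

```text
(no output)
```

View pics/top0c.png

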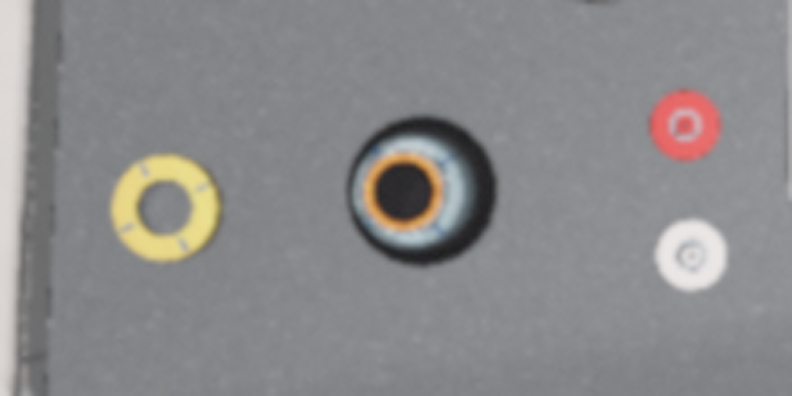

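View pics/scene0c.png

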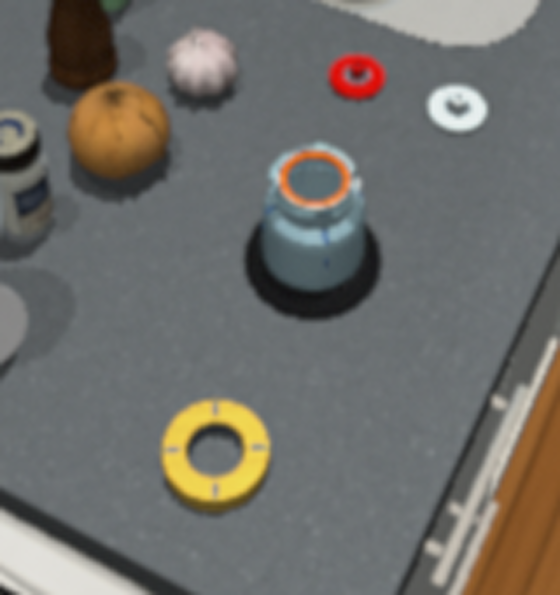

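```bash
cat > loc.py <<'E'
from h import *
from scipy.optimize import least_squares
def circ(x,y,z,r,n=72):
    a=np.linspace(0,2*np.pi,n,endpoint=False); return np.c_[x+r*np.cos(a),y+r*np.sin(a),np.full(n,z)]
def colmask(p,kind):
    h=cv2.cvtColor(p['image'],cv2.COLOR_RGB2HSV).astype(int); H,S,V=h[...,0],h[...,1],h[...,2]
    if kind=='band': return (H>20)&(H<35)&(S>90)&(V>90)
    if kind=='orange': return (H>=4)&(H<20)&(S>110)&(V>120)
    if kind=='white': return (S<40)&(V>170)
def blob(m,rc,rad=60):
    n,l,st,c=cv2.connectedComponentsWithStats(m.astype(np.uint8))
    best=[(np.hypot(c[i][1]-rc[0],c[i][0]-rc[1]),-st[i,4],i) for i in range(1,n) if st[i,4]>60]
    b=min(best); return (l==b[2])
def fitcyl(p,m,x0,z0,z1,r,st=None):
    cs,_=cv2.findContours(m.astype(np.uint8),cv2.RETR_EXTERNAL,cv2.CHAIN_APPROX_NONE)
    c=max(cs,key=len); h=cv2.convexHull(c)[:,0].astype(float)
    # polygon area/centroid compare
    M=cv2.moments(cv2.convexHull(c)); cen=np.array([M['m10'],M['m01']])/M['m00']
    def f(q):
        P=np.r_[circ(q[0],q[1],z0,r),circ(q[0],q[1],z1,r)]
        u=proj(p,P,st)[:,::-1].astype(np.float32); hh=cv2.convexHull(u); M2=cv2.moments(hh)
        return np.array([M2['m10'],M2['m01']])/M2['m00']-cen
    s=least_squares(f,x0[:2],diff_step=1e-4)
    P=np.r_[circ(*s.x,z0,r),circ(*s.x,z1,r)]; A=cv2.contourArea(cv2.convexHull(proj(p,P,st)[:,::-1].astype(np.float32)))
    return s.x,A,m.sum(),M['m00'],cen
E
python3 - <<'E'
from loc import *
np.set_printoptions(precision=4,suppress=True)
s=env.observe()
w=save('wrist','w0.png'); print(w['tool_from_camera'],w['vfov'])
for n in('scene','top'):
    p=env.get_image(n)
    for nm,k,x0,z0,z1,r in [('lid','white',[.48,-.054],0,.0065,.023),('band','band',[.494,.302],0,.0175,.034),('jar','orange',[.505,.125],.0965,.0965,.024)]:
        g=proj(p,[[*x0,z1]])[0]
        m=blob(colmask(p,k),g); print(n,nm,fitcyl(p,m,x0,z0,z1,r))
E
```

```text
[[ 1.     -0.001   0.0002  0.0004]
 [-0.0005 -0.2654  0.9641 -0.1429]
 [-0.0009 -0.9641 -0.2654  0.0662]
 [ 0.      0.      0.      1.    ]] 60.16415155436642
scene lid (array([ 0.482 , -0.0571]), 188.54418367147446, np.int64(153), 154.5, array([330.0518, 230.2373]))
scene band (array([0.5054, 0.2888]), 788.081221656641, np.int64(589), 748.0, array([260.9875, 329.1335]))
scene jar (array([0.5192, 0.123 ]), 259.8783616279252, np.int64(103), 229.5, array([289.4728, 250.5548]))
top lid (array([ 0.4791, -0.0567]), 298.86923734867014, np.int64(326), 303.0, array([301.5743, 250.4257]))
top band (array([0.504 , 0.2939]), 700.6235580932116, np.int64(281), 523.0, array([154.0029, 236.8008]))
top jar (array([0.5175, 0.1226]), 375.97008886234835, np.int64(132), 309.5, array([221.4852, 232.8104]))
```

View pics/w0.png

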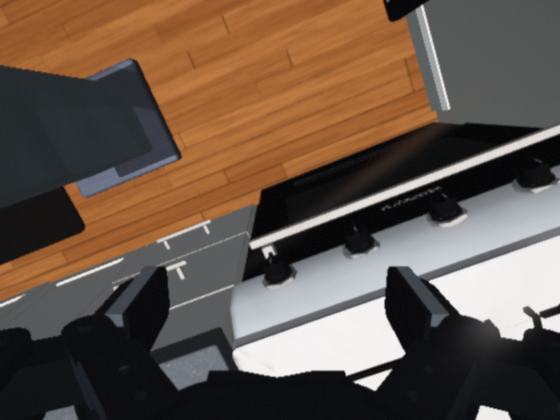

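carry_out([
  [[0,0,0],[0,-10.7,0],0.085],
  [[0,0,0],[0,-10.7,0],0.085],
  [[-0.0516,0,-0.025],[0,-0.4,0],0.06],
  [[-0.0516,0,-0.025],[0,0,0],0.05],
  [[-0.0516,0,-0.025],[0,0,0],0.05],
  [[-0.0516,0,-0.025],[0,0,0],0.05],
  [[-0.0516,0,-0.025],[0,0,0],0.05],
  [[-0.0516,0,-0.025],[0,0,0],0.05],
], force=30)

```text
time_s: 2.25
position: [0.3545, 0.1991, 0.2316]
tool_rot: [[0.0, 0.001, -1.0], [1.0, 0.0, 0.0], [0.0, -1.0, -0.001]]
ft_force: [0.8, 0.8, -0.2]
grip_width: 0.0499
```

carry_out([
  [[-0.0516,0,-0.025],[0,0,0],0.05],
  [[-0.0516,0,-0.025],[0,0,0],0.05],
  [[-0.0516,0,-0.025],[0,0,0],0.05],
  [[-0.0516,0.03,-0.025],[0,0,0],0.045],
  [[-0.0516,0.03,-0.025],[0,0,0],0.045],
  [[0,0.025,0],[0,0,0],0.045],
  [[0,0.02,0],[0,0,0],0.045],
  [[0,0,0],[0,0,0],0.045],
])

```text
time_s: 3.25
position: [0.4766, -0.0537, 0.1275]
tool_rot: [[0.001, -0.003, -1.0], [1.0, 0.001, 0.001], [0.001, -1.0, 0.003]]
ft_force: [-0.2, -0.3, 0.9]
grip_width: 0.0446
```

Run:
```python
from loc import *
np.set_printoptions(precision=4,suppress=True)
s=env.observe(); print(s['time_s'],s['q'],s['position'],s['tool_rot'],s['ft_force'],s['grip_width'])
w=save('wrist','w1.png')
print(proj(w,[[.480,-.057,.0065]],s))
```

```text
3.25 [ -20.6057   21.2762   94.5661    0.0005   64.3145 -110.5707] [ 0.4766 -0.0537  0.1275] [[ 0.0006 -0.0026 -1.    ]
 [ 1.      0.001   0.0006]
 [ 0.001  -1.      0.0026]] [-0.2033 -0.2797  0.9386] 0.044633573826462485
[[205.9657 271.8654]]
```

View pics/w1.png

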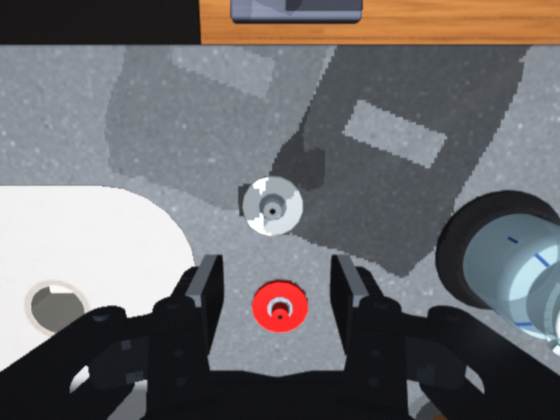

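Run:
```python
from loc import *
np.set_printoptions(precision=4,suppress=True)
s=env.observe()
w=save('wrist','w1b.png')
g=[206,272]
h=cv2.cvtColor(w['image'],cv2.COLOR_RGB2HSV); 
c=cv2.resize(w['image'][160:260,220:330],None,fx=5.5,fy=5.5,interpolation=cv2.INTER_NEAREST); cv2.imwrite('pics/w1c.png',c[...,::-1])
for z,rc in((.0065,[206.5,273]),(.0195,[210.5,272])): print(atz(w,rc,z,s))
for o in env.outline_of('valve_lid',w):
    m=o['mask']; r,cc=np.where(m); print(o['conf'],o['pixel'],r.min(),r.max(),cc.min(),cc.max(),fitcyl(w,m,[.48,-.057],0,.0065,.023,s))
```

```text
[ 0.4815 -0.0563  0.0065]
[ 0.481  -0.0569  0.0195]
0.72 [301.8, 281.9] 277 329 252 307 (array([ 0.5654, -0.051 ]), 2407.035819947254, np.int64(2342), 2302.0, array([279.8241, 303.407 ]))
0.55 [201.6, 271.9] 174 231 243 302 (array([ 0.4798, -0.0566]), 2894.60829951521, np.int64(2803), 2755.0, array([272.6281, 202.9684]))
```

View pics/w1c.png

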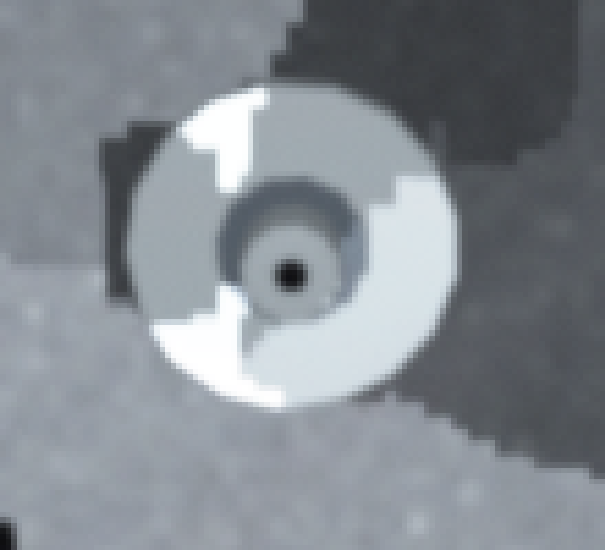

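carry_out([
  [[-0.0015,0.04,-0.003],[0,0,0],0.035],
  [[0,0.04,0],[0,0,0],0.035],
  [[0,0.01,0],[0,0,0],0.035],
  [[0,0,0],[0,0,0],0.035],
])

```text
time_s: 3.9
position: [0.4807, -0.0554, 0.0391]
tool_rot: [[0.0, 0.001, -1.0], [1.0, -0.0, 0.0], [-0.0, -1.0, -0.001]]
ft_force: [-0.6, -0.4, 0.8]
grip_width: 0.0346
```

Run:
```python
from loc import *
np.set_printoptions(precision=4,suppress=True)
s=env.observe(); print(s['position'],s['tool_rot'],s['ft_force'],s['grip_width'])
w=save('wrist','w2.png'); print(proj(w,[[.480,-.057,.0195]],s))
```

```text
[ 0.4807 -0.0554  0.0391] [[ 0.0002  0.0008 -1.    ]
 [ 1.     -0.0003  0.0002]
 [-0.0003 -1.     -0.0008]] [-0.6188 -0.4106  0.7742] 0.034628129258376494
[[251.1504 273.0764]]
```

View pics/w2.png

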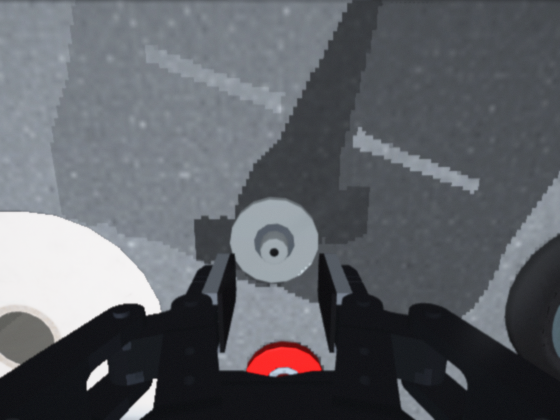

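carry_out([
  [[-0.0013,0.02,0.0006],[0,0,0],0.03],
  [[0,0.01,0],[0,0,0],0.03],
  [[0,0,0],[0,0,0],0.02],
  [[0,0,0],[0,0,0],0.005],
  [[0,0,0],[0,0,0],0.005],
  [[0,0,0],[0,0,0],0.005],
], force=40)

```text
time_s: 4.7
position: [0.48, -0.0566, 0.0091]
tool_rot: [[0.0, 0.001, -1.0], [1.0, -0.0, 0.0], [-0.0, -1.0, -0.001]]
ft_force: [-1.6, 0.5, 6.1]
grip_width: 0.0115
```

Run:
```python
from loc import *
np.set_printoptions(precision=4,suppress=True)
s=env.observe(); print(s['position'],s['tool_rot'],s['ft_force'],s['wrist_torque'],s['grip_width'])
w=save('wrist','w3.png')
```

```text
[ 0.48   -0.0566  0.0091] [[ 0.0003  0.0013 -1.    ]
 [ 1.     -0.0005  0.0003]
 [-0.0005 -1.     -0.0013]] [-1.5579  0.4929  6.0595] [ 0.0564  0.0924 -0.0043] 0.011477228102482634
```

View pics/w3.png

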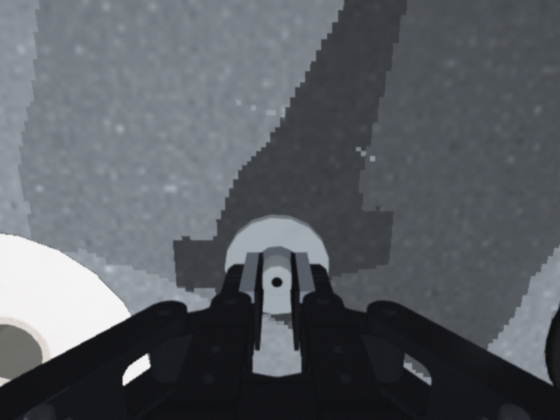

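carry_out([
  [[0,-0.02,0],[0,0,0],0.005],
  [[0,-0.04,0],[0,0,0],0.005],
  [[0,-0.05,0],[0,0,0],0.005],
  [[0.04,-0.04,-0.01],[0,0,0],0.005],
  [[0.045,0,-0.01],[0,0,0],0.005],
  [[0.045,0,-0.01],[0,0,0],0.005],
  [[0,0,0],[0,0,0],0.005],
])

```text
time_s: 5.62
position: [0.5096, 0.0759, 0.1584]
tool_rot: [[-0.004, 0.0, -1.0], [1.0, 0.0, -0.004], [0.0, -1.0, -0.0]]
ft_force: [-0.1, -1.1, -1.5]
grip_width: 0.0114
```

Run:
```python
from loc import *
np.set_printoptions(precision=4,suppress=True)
s=env.observe(); print(s['position'],s['tool_rot'],s['ft_force'],s['wrist_torque'],s['grip_width'])
w=save('wrist','w4.png'); p=save('top','t4.png'); p=save('scene','s4.png')
cv2.imwrite('pics/s4c.png',cv2.resize(p['image'][150:320,200:400],None,fx=3.5,fy=3.5)[...,::-1])
```

```text
[0.5096 0.0759 0.1584] [[-0.0035  0.0002 -1.    ]
 [ 1.      0.0003 -0.0035]
 [ 0.0003 -1.     -0.0002]] [-0.1257 -1.0979 -1.4959] [0.0208 0.0261 0.0042] 0.011390223554574764
```

View pics/w4.png

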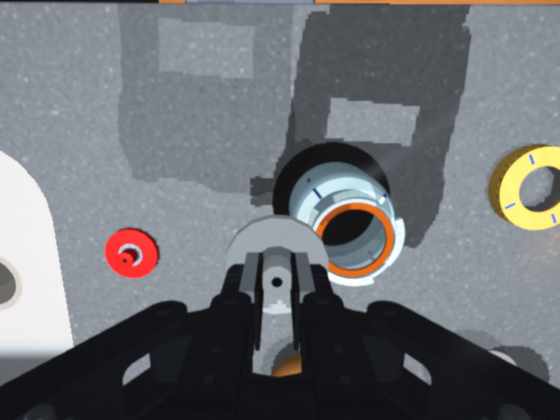

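View pics/s4c.png

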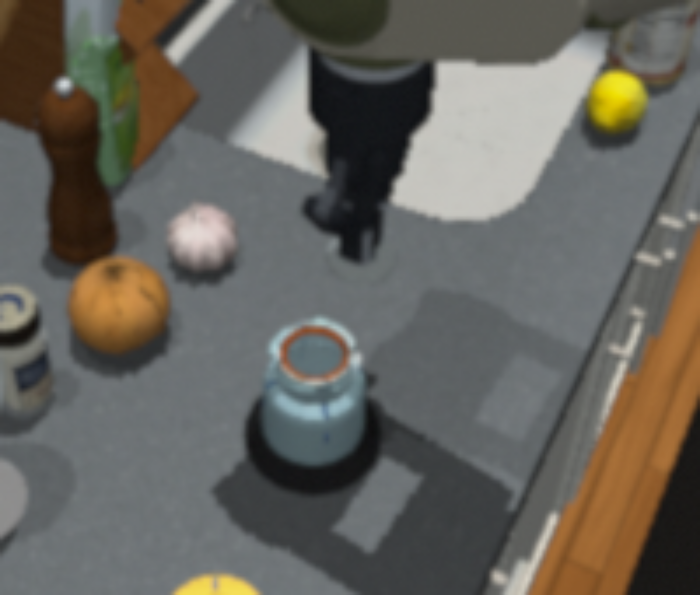

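Run:
```python
from loc import *
np.set_printoptions(precision=4,suppress=True)
s=env.observe(); print(s['position'])
w=save('wrist','w4b.png')
m=colmask(w,'orange'); m[:, :290]=0; m=blob(m,[239,357]); 
m2=m.copy(); m2[:,:330]=0
cs,_=cv2.findContours(m.astype(np.uint8),cv2.RETR_EXTERNAL,cv2.CHAIN_APPROX_NONE)
c=max(cs,key=len)[:,0].astype(np.float32)
print(c.min(0),c.max(0))
h=cv2.convexHull(c)[:,0]
print('ellipse',cv2.fitEllipse(c), cv2.fitEllipse(h))
for z in(.0955,.0975):
  e=cv2.fitEllipse(h); print(atz(w,[e[0][1],e[0][0]],z,s), fitcyl(w,m,[.518,.123],z,z,.024,s))
# blue marks
H=cv2.cvtColor(w['image'],cv2.COLOR_RGB2HSV).astype(int)
b=(H[...,0]>100)&(H[...,0]<130)&(H[...,1]>110)
n,l,st,cc=cv2.connectedComponentsWithStats(b.astype(np.uint8))
for i in range(1,n):
    if st[i,4]>5: print(st[i],cc[i])
# lid
print('nipple top TCP xy z=.0195+.149', atz(w,[282,276.5],s['position'][2]-.009+.0195,s))
cv2.imwrite('pics/w4c.png',cv2.resize(w['image'][130:300,220:420],None,fx=3.5,fy=3.5,interpolation=cv2.INTER_NEAREST)[...,::-1])
cv2.imwrite('pics/w4d.png',cv2.resize(w['image'][130:250,470:560],None,fx=4.5,fy=4.5,interpolation=cv2.INTER_NEAREST)[...,::-1])
```

```text
[0.5094 0.0729 0.1583]
[320. 203.] [398. 276.]
ellipse ((360.0496520996094, 239.42605590820312), (72.5274658203125, 77.39098358154297), 62.676902770996094) ((359.3318786621094, 239.68756103515625), (72.61414337158203, 80.36814880371094), 66.09275817871094)
[0.5188 0.1228 0.0955] (array([0.5193, 0.1231]), 4689.958117276197, np.int64(1469), 4481.0, array([359.8405, 239.4605]))
[0.518  0.1223 0.0975] (array([0.5186, 0.1226]), 4782.377031230368, np.int64(1469), 4481.0, array([359.8405, 239.4605]))
[534 155   4   8  15] [535.7333 158.2667]
[312 179   3   3   6] [312.8333 180.1667]
[318 189   8  10  27] [321.6296 193.037 ]
[389 193   3   4  10] [390.  194.8]
[510 203   9   5  11] [514.     205.0909]
[557 214   3   7  10] [558.1 217. ]
nipple top TCP xy z=.0195+.149 [0.5098 0.0729 0.1688]
```

View pics/w4c.png

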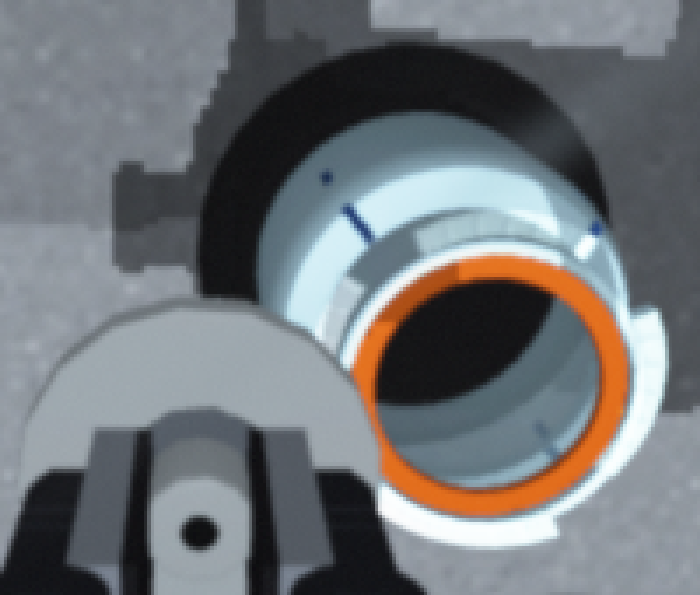

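View pics/w4d.png

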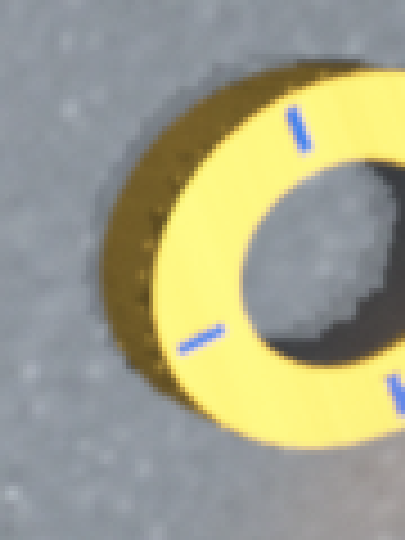

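Run:
```python
from loc import *
np.set_printoptions(precision=4,suppress=True)
s=env.observe(); w=env.get_image('wrist')
C=np.array([.518,.1226])
for rc,z in(([193,321.6],.0675),([180.2,312.8],.055),([194.8,390],.0675),([194.8,390],.06)):
    X=atz(w,rc,z,s)[:2]-C; print(rc,np.hypot(*X),np.degrees(np.arctan2(X[1],X[0])))
B=[]
for rc in ([158.3,535.7],[205.1,514],[217,558.1]):
    B.append(atz(w,rc,.0175,s)[:2])
B=np.array(B);print(B)
for a,b in((0,1),(0,2)): 
    d=B[b]-B[a]; print(np.degrees(np.arctan2(d[1],d[0])),np.hypot(*d))
```

```text
[193, 321.6] 0.029560704824333855 -137.03896629045178
[180.2, 312.8] 0.03735516565038765 -138.20140890137725
[194.8, 390] 0.03230755163623539 128.95008237551232
[194.8, 390] 0.03320789409036155 123.99611261205803
[[0.4803 0.2753]
 [0.5181 0.2648]
 [0.5282 0.3025]]
-15.498078188677795 0.03920176881155996
29.645803668780736 0.055121716926879324
```

carry_out([
  [[0.025,0,-0.004],[0,0,0],0.005],
  [[0.0247,0.02,-0.0044],[0,0,0],0.005],
  [[0,0.015,0],[0,0,0],0.005],
  [[0,0,0],[0,0,0],0.005],
  [[0,0,0],[0,0,0],0.005],
])

```text
time_s: 6.5
position: [0.5184, 0.1225, 0.124]
tool_rot: [[0.001, 0.001, -1.0], [1.0, -0.0, 0.001], [-0.0, -1.0, -0.001]]
ft_force: [-0.3, 1.2, -0.2]
grip_width: 0.0113
```

Run:
```python
from loc import *
np.set_printoptions(precision=4,suppress=True)
s=env.observe(); print(s['position'],s['tool_rot'],s['ft_force'],s['wrist_torque'],s['grip_width'])
w=save('wrist','w5.png'); p=save('scene','s5.png'); t=save('top','t5.png')
cv2.imwrite('pics/s5c.png',cv2.resize(p['image'][200:300,240:340],None,fx=6,fy=6)[...,::-1])
```

```text
[0.5184 0.1225 0.124 ] [[ 0.0015  0.0009 -1.    ]
 [ 1.     -0.      0.0015]
 [-0.     -1.     -0.0009]] [-0.2533  1.2054 -0.2446] [-0.0016 -0.0038  0.0569] 0.011319802741802021
```

View pics/w5.png

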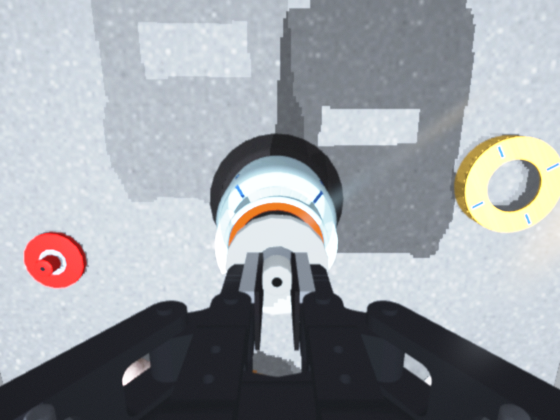

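View pics/s5c.png

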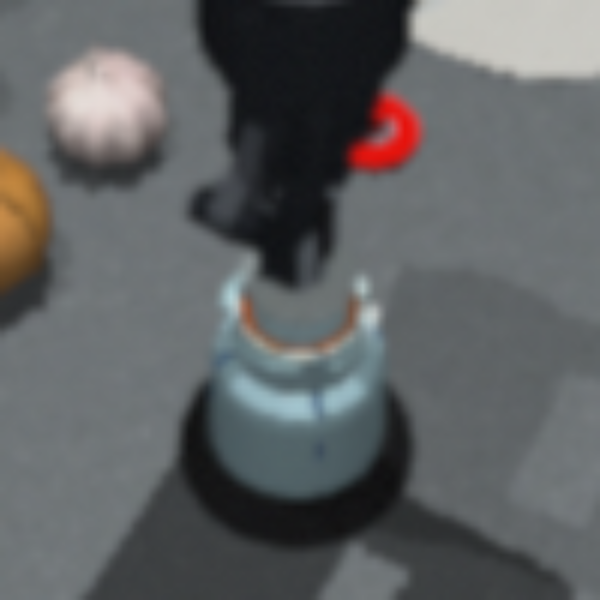

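Run:
```python
from loc import *
np.set_printoptions(precision=4,suppress=True)
s=env.observe(); w=env.get_image('wrist')
m=colmask(w,'orange'); m[:190]=0;m[270:]=0;m[:,:200]=0;m[:,350:]=0
n,l,st,cc=cv2.connectedComponentsWithStats(m.astype(np.uint8)); 
for i in range(1,n):
    if st[i,4]>10: print(st[i],cc[i])
pts=[]
for c in range(235,322,3):
    r=np.where(m[:,c])[0]
    if len(r): pts.append([r.min(),c])
pts=np.array(pts,float)-[.5,0]
for z in(.0955,.0975):
    X=np.array([atz(w,p,z,s)[:2] for p in pts])
    f=least_squares(lambda q:np.hypot(X[:,0]-q[0],X[:,1]-q[1])-.024,[.518,.1225]); 
    g=least_squares(lambda q:np.hypot(X[:,0]-q[0],X[:,1]-q[1])-q[2],[.518,.1225,.024]); 
    print(z,f.x,np.abs(f.fun).max(),g.x)
H=cv2.cvtColor(w['image'],cv2.COLOR_RGB2HSV).astype(int)
b=(H[...,0]>98)&(H[...,0]<130)&(H[...,1]>110)
n,l,st,cc=cv2.connectedComponentsWithStats(b.astype(np.uint8))
for i in range(1,n):
    if st[i,4]>5:
        col,row=cc[i]; print(st[i],cc[i],end=' ')
        z=.0675 if col<400 else .0175
        X=atz(w,[row,col],z,s)[:2]; d=X-[.5185,.1225]; print(X, np.hypot(*d),np.degrees(np.arctan2(d[1],d[0])))
bm=blob(colmask(w,'band'),[183,510]); 
print(fitcyl(w,bm,[.503,.29],0,.0175,.034,s))
cv2.imwrite('pics/w5c.png',cv2.resize(w['image'][130:330,210:350],None,fx=3,fy=3,interpolation=cv2.INTER_NEAREST)[...,::-1])
```

```text
[228 203  94  42 853] [272.1137 216.2403]
0.0955 [0.5198 0.1221] 0.0002458883812706744 [0.5202 0.1221 0.0244]
0.0975 [0.5193 0.1221] 0.0002198290834847412 [0.5194 0.1221 0.0241]
[498 148   5   9  15] [500.1333 152.0667] [0.4805 0.2758] 0.15792027977406736 103.9074062369362
[547 164  11   6  11] [552.     166.7273] [0.4907 0.3133] 0.19281378946132186 98.29320653060036
[320 180   3   5   6] [321.     182.1667] [0.4914 0.1477] 0.037027574195475324 137.12754107875165
[235 185   9  13  39] [239.0513 191.1795] [0.4964 0.1017] 0.030298445004951883 -136.7667275362639
[313 192  10  11  33] [317.3939 196.5758] [0.4996 0.1459] 0.030066829266962386 128.8666471075984
[525 215   4   8  11] [526.4545 217.9091] [0.5276 0.3024] 0.18009103179458297 87.0999079639012
(array([0.5081, 0.2981]), 8335.31321328273, np.int64(213), 1601.0, array([519.7751, 187.7344]))
```

View pics/w5c.png

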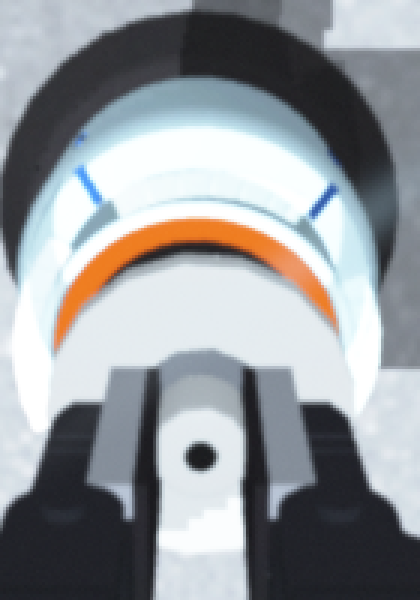

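carry_out([
  [[-0.0003,0.007,-0.0007],[0,0,0],0.005],
  [[0,0.005,0],[0,0,0],0.005],
  [[0,0.001,0],[0,0,0],0.005],
  [[0,0,0],[0,0,0],0.005],
])

```text
time_s: 7.2
position: [0.5187, 0.1229, 0.1103]
tool_rot: [[0.0, -0.0, -1.0], [1.0, 0.0, 0.0], [0.0, -1.0, 0.0]]
ft_force: [0.3, 1.7, -0.0]
grip_width: 0.0116
```

carry_out([
  [[0,0.001,0],[0,0,0],0.005],
  [[0,0.001,0],[0,0,0],0.005],
  [[0,0,0],[0,0,0],0.005],
])

```text
time_s: 7.58
position: [0.5187, 0.1228, 0.1083]
tool_rot: [[0.0, -0.0, -1.0], [1.0, -0.0, 0.0], [-0.0, -1.0, 0.0]]
ft_force: [-0.5, -0.0, -0.5]
grip_width: 0.0115
```

carry_out([
  [[-0.0005,0.001,-0.0003],[0,0,0],0.005],
  [[0,0.0005,0],[0,0,0],0.005],
  [[0,0,0],[0,0,0],0.005],
])

```text
time_s: 7.95
position: [0.519, 0.1223, 0.1068]
tool_rot: [[0.0, -0.0, -1.0], [1.0, 0.0, 0.0], [0.0, -1.0, 0.0]]
ft_force: [0.6, 0.1, -1.2]
grip_width: 0.0115
```

carry_out([
  [[0,0.0005,0],[0,0,0],0.005],
  [[0,0.0005,0],[0,0,0],0.005],
  [[0,0,0],[0,0,0],0.005],
])

```text
time_s: 8.32
position: [0.5191, 0.1223, 0.1064]
tool_rot: [[0.0, 0.001, -1.0], [1.0, -0.0, 0.0], [-0.0, -1.0, -0.001]]
ft_force: [-2.6, 0.1, 5.7]
grip_width: 0.0119
```

carry_out([
  [[0,0.0005,0],[0,0,0],0.005],
  [[0,0,0],[0,0,0],0.005],
])

```text
time_s: 8.57
position: [0.5192, 0.1224, 0.1063]
tool_rot: [[0.0, 0.001, -1.0], [1.0, -0.0, 0.0], [-0.0, -1.0, -0.001]]
ft_force: [-2.8, -0.3, 9.4]
grip_width: 0.0111
```

Run:
```python
from loc import *
np.set_printoptions(precision=4,suppress=True)
s=env.observe(); print(s['position'],s['tool_rot'],s['ft_force'],s['wrist_torque'],s['grip_width'])
w=save('wrist','w6.png'); p=save('scene','s6.png')
cv2.imwrite('pics/s6c.png',cv2.resize(np.vstack([p['image'][210:300,240:340]]),None,fx=5,fy=5)[...,::-1])
cv2.imwrite('pics/w6c.png',cv2.resize(w['image'][130:330,210:350],None,fx=3,fy=3,interpolation=cv2.INTER_NEAREST)[...,::-1])
```

```text
[0.5192 0.1224 0.1063] [[ 0.0002  0.0012 -1.    ]
 [ 1.     -0.0001  0.0002]
 [-0.0001 -1.     -0.0012]] [-2.777  -0.2874  9.4458] [-0.0276  0.4481  0.015 ] 0.011148015368640496
```

View pics/w6c.png

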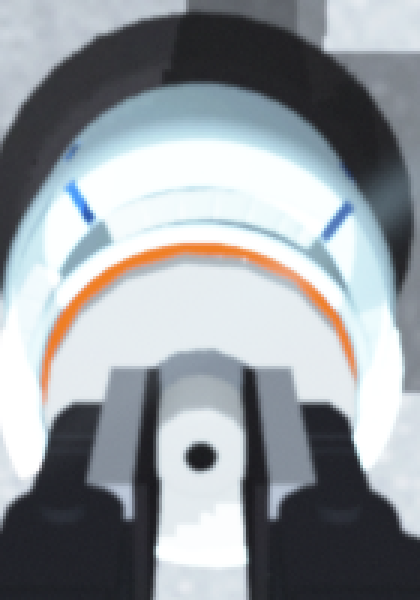

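View pics/s6c.png

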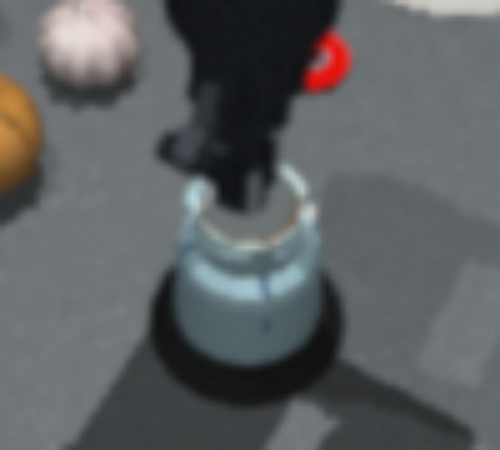

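carry_out([
  [[0,-0.0012,0.0005],[0,0,0],0.005],
  [[0,0,0.0004],[0,0,0],0.005],
  [[0,0,0],[0,0,0],0.005],
])

```text
time_s: 9.05
position: [0.5183, 0.1223, 0.1066]
tool_rot: [[0.0, 0.0, -1.0], [1.0, 0.0, 0.0], [0.0, -1.0, -0.0]]
ft_force: [0.9, 0.2, 1.6]
grip_width: 0.0119
```

carry_out([
  [[0,0.0005,0],[0,0,0],0.005],
  [[0,0.0005,0],[0,0,0],0.005],
  [[0,0,0],[0,0,0],0.005],
])

```text
time_s: 9.43
position: [0.5184, 0.1224, 0.1063]
tool_rot: [[0.0, 0.001, -1.0], [1.0, -0.0, 0.0], [-0.0, -1.0, -0.001]]
ft_force: [-2.3, 0.8, 8.7]
grip_width: 0.0118
```

Run:
```python
from loc import *
np.set_printoptions(precision=4,suppress=True)
s=env.observe(); print(s['position'],s['tool_rot'],s['ft_force'],s['wrist_torque'],s['grip_width'])
w=save('wrist','w7.png')
cv2.imwrite('pics/w7c.png',cv2.resize(w['image'][130:330,210:350],None,fx=3,fy=3,interpolation=cv2.INTER_NEAREST)[...,::-1])
```

```text
[0.5184 0.1224 0.1063] [[ 0.0003  0.0012 -1.    ]
 [ 1.     -0.      0.0003]
 [-0.     -1.     -0.0012]] [-2.2626  0.7918  8.7174] [-0.0254  0.2752 -0.0376] 0.011770287911362505
```

View pics/w7c.png

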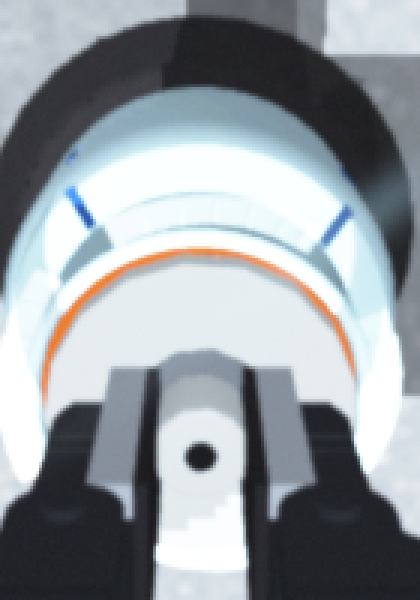

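carry_out([
  [[0,-0.0008,0],[0,0,0],0.005],
  [[0,0,0],[0,0,0],0.04],
  [[0,0,0],[0,0,0],0.04],
  [[0,-0.02,0],[0,0,0],0.04],
  [[0,-0.05,0],[0,0,0],0.06],
  [[0.03,-0.03,0.01],[0,0,0],0.085],
  [[0.05,0,0],[0,0,0],0.085],
  [[0,0,0],[0,0,0],0.085],
])

```text
time_s: 10.48
position: [0.5076, 0.2047, 0.2063]
tool_rot: [[-0.003, -0.0, -1.0], [1.0, 0.0, -0.003], [0.0, -1.0, 0.0]]
ft_force: [0.4, -1.0, -0.6]
grip_width: 0.0851
```

Run:
```python
from loc import *
np.set_printoptions(precision=4,suppress=True)
s=env.observe(); print(s['position'],s['tool_rot'],s['ft_force'],s['grip_width'])
w=save('wrist','w8.png'); p=save('scene','s8.png'); t=save('top','t8.png')
cv2.imwrite('pics/s8c.png',cv2.resize(p['image'][210:300,240:340],None,fx=5,fy=5)[...,::-1])
H=cv2.cvtColor(w['image'],cv2.COLOR_RGB2HSV).astype(int)
b=(H[...,0]>98)&(H[...,0]<130)&(H[...,1]>110)
n,l,st,cc=cv2.connectedComponentsWithStats(b.astype(np.uint8))
for i in range(1,n):
    if st[i,4]>5:
        col,row=cc[i]; print(st[i],cc[i],atz(w,[row,col],.0175,s)[:2],atz(w,[row,col],.0675,s)[:2])
```

```text
[0.5076 0.2047 0.2063] [[-0.0032 -0.     -1.    ]
 [ 1.      0.0004 -0.0032]
 [ 0.0004 -1.      0.    ]] [ 0.3928 -0.9674 -0.6435] 0.08511958712907042
[352 151   4   7  10] [353.5 154. ] [0.4801 0.2749] [0.4743 0.2642]
[209 175   3   3   8] [209.875 175.875] [0.5005 0.1432] [0.4916 0.1524]
[142 177   3   3   8] [142.875 178.125] [0.5028 0.081 ] [0.4935 0.0996]
[196 182   9   8  26] [199.9615 185.3462] [0.5095 0.1335] [0.4992 0.1442]
```

View pics/w8.png

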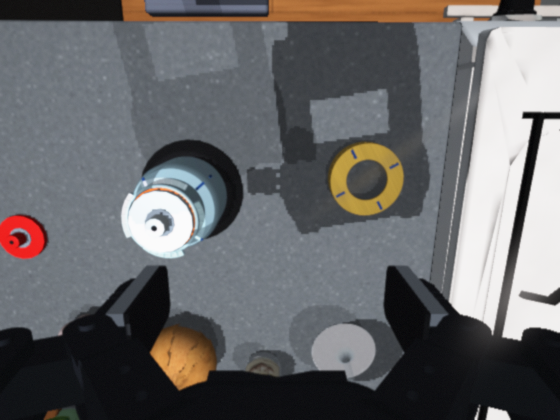

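View pics/s8c.png

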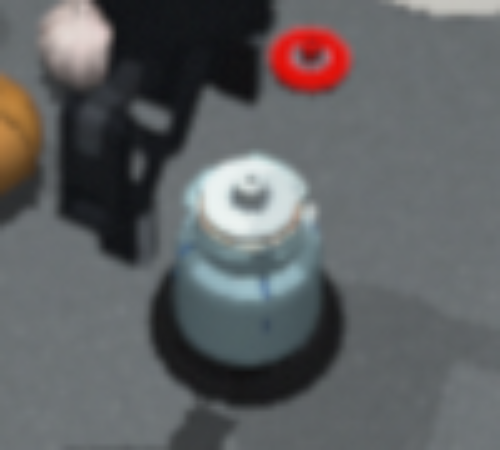

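Run:
```python
from loc import *
np.set_printoptions(precision=4,suppress=True)
s=env.observe(); w=save('wrist','w8b.png'); print(s['position'])
c=w['image'][130:230,315:415]; cv2.imwrite('pics/w8c.png',cv2.resize(c,None,fx=6,fy=6,interpolation=cv2.INTER_CUBIC)[...,::-1])
H=cv2.cvtColor(w['image'],cv2.COLOR_RGB2HSV).astype(int)
b=(H[...,0]>15)&(H[...,0]<40)&(H[...,1]>80); b=blob(b,[179,366]); print(b.sum())
print(fitcyl(w,b,[.504,.289],0,.0175,.034,s))
print(atz(w,[179.5,366.5],.0175,s))
P=[atz(w,q,.0175,s)[:2] for q in([154,353],[205,379],[165,394],[194,340])]
for a,b in((0,1),(2,3)):
    d=P[b]-P[a]; print((P[a]+P[b])/2,np.degrees(np.arctan2(d[1],d[0])),np.hypot(*d))
```

```text
[0.508  0.2018 0.2059]
3123
(array([0.504 , 0.2888]), 4406.751221868442, np.int64(3123), 4394.5, array([369.1208, 177.3482]))
[0.5041 0.2852 0.0175]
[0.5046 0.285 ] 29.524329331852545 0.055127720364565834
[0.5043 0.2854] -60.624176981432136 0.05541060011398009
```

View pics/w8c.png

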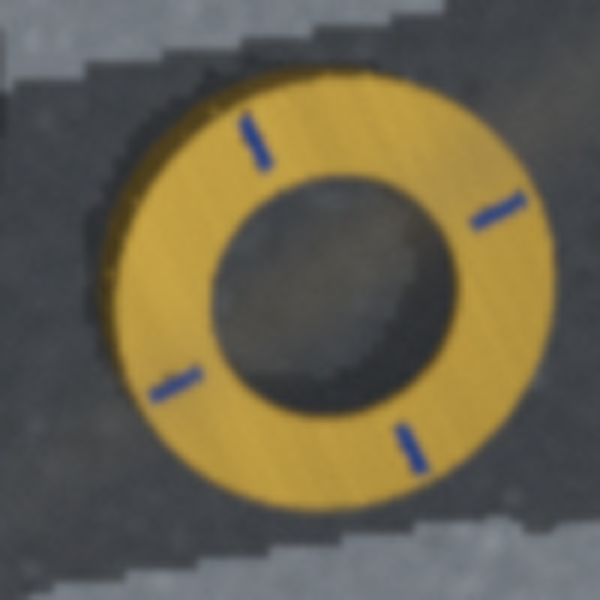

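carry_out([
  [[0.044,0,0.002],[0,0,0],0.085],
  [[0.043,0.02,0.002],[0,0,0],0.085],
  [[0,0.05,0],[0,0,0],0.085],
  [[0,0.04,0],[0,0,0],0.085],
  [[0,0.03,0],[0,0,0],0.085],
  [[0,0,0],[0,0,0],0.085],
])

```text
time_s: 11.42
position: [0.5035, 0.288, 0.0645]
tool_rot: [[0.002, -0.005, -1.0], [1.0, -0.002, 0.002], [-0.002, -1.0, 0.005]]
ft_force: [-0.0, 0.0, 0.3]
grip_width: 0.0849
```

Run:
```python
from loc import *
np.set_printoptions(precision=4,suppress=True)
s=env.observe(); w=save('wrist','w9.png'); print(s['position'],s['tool_rot'],s['grip_width'])
H=cv2.cvtColor(w['image'],cv2.COLOR_RGB2HSV).astype(int)
g=proj(w,[[.504,.2888,.0175]],s)[0];print(g)
b=(H[...,0]>15)&(H[...,0]<40)&(H[...,1]>80); b=blob(b,g); print(b.sum())
print(fitcyl(w,b,[.504,.289],0,.0175,.034,s))
```

```text
[0.5035 0.288  0.0645] [[ 0.0017 -0.0045 -1.    ]
 [ 1.     -0.0016  0.0017]
 [-0.0016 -1.      0.0045]] 0.08487016482393354
[234.9509 277.9702]
8097
(array([0.5043, 0.2886]), 11631.342746176757, np.int64(8097), 11696.0, array([277.632 , 230.9399]))
```

View pics/w9.png

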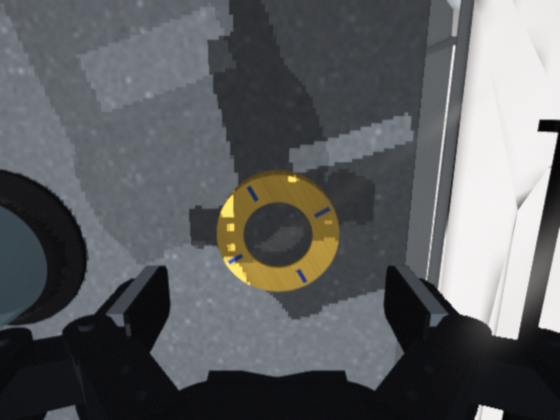

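carry_out([
  [[0.0003,0.03,-0.0005],[0,0,0],0.085],
  [[0,0.025,0],[0,0,0],0.085],
  [[0,0.012,0],[0,0,0],0.085],
  [[0,0,0],[0,0,0],0.085],
])

```text
time_s: 11.98
position: [0.5051, 0.2895, -0.0001]
tool_rot: [[0.001, 0.001, -1.0], [1.0, 0.0, 0.001], [0.0, -1.0, -0.001]]
ft_force: [0.2, 0.4, -0.5]
grip_width: 0.0853
```

carry_out([
  [[0,0,0],[0,0,0],0.06],
  [[0,0,0],[0,0,0],0.06],
  [[0,0,0],[0,0,0],0.06],
  [[0,0,0],[0,0,0],0.06],
], force=40)

```text
time_s: 12.48
position: [0.5054, 0.29, 0.001]
tool_rot: [[0.0, 0.003, -1.0], [1.0, 0.001, 0.0], [0.001, -1.0, -0.003]]
ft_force: [-1.6, 0.3, 6.1]
grip_width: 0.0662
```

Run:
```python
from loc import *
np.set_printoptions(precision=4,suppress=True)
s=env.observe(); w=save('wrist','w10.png'); print(s['position'],s['tool_rot'],s['ft_force'],s['wrist_torque'],s['grip_width'])
```

```text
[0.5054 0.29   0.001 ] [[ 0.0002  0.0027 -1.    ]
 [ 1.      0.001   0.0002]
 [ 0.001  -1.     -0.0027]] [-1.5607  0.298   6.0957] [0.0336 0.1429 0.0077] 0.06624499642794489
```

View pics/w10.png

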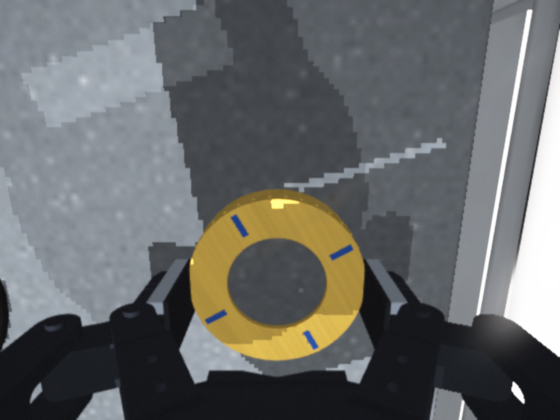

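```bash
cat > bandpose.py <<'E'
from loc import *
np.set_printoptions(precision=4,suppress=True)
def marks(w,s,ztop,lo=(200,180),hi=(380,390),thr=70):
    I=w['image'].astype(int); b=(I[...,2]>I[...,0]+25)&(I[...,2]>I[...,1]+25)
    m=np.zeros_like(b); m[lo[0]:hi[0],lo[1]:hi[1]]=b[lo[0]:hi[0],lo[1]:hi[1]]
    n,l,st,cc=cv2.connectedComponentsWithStats(m.astype(np.uint8))
    out=[]
    for i in range(1,n):
        if st[i,4]>15:
            r,c=np.where(l==i); X=atz(w,[r.mean(),c.mean()],ztop,s)[:2]; out.append(X); print(st[i],cc[i],X)
    return np.array(out)
E
python3 - <<'E'
from bandpose import *
s=env.observe(); w=env.get_image('wrist')
P=marks(w,s,.0175)
C=P.mean(0); print(C, C-s['position'][:2], [np.degrees(np.arctan2(*(p-C)[::-1])) for p in P],np.hypot(*(P-C).T))
E
```

```text
[232 215  16  22 133] [239.2331 225.6842] [0.4802 0.2764]
[330 245  23  15 128] [340.9922 252.1172] [0.4906 0.3141]
[206 310  20  14 108] [215.7037 316.5   ] [0.5177 0.2661]
[304 331  14  18 103] [310.3883 339.466 ] [0.5282 0.3036]
[0.5042 0.2901] [-0.0013  0.    ] [np.float64(-150.3978154415648), np.float64(119.39784566665416), np.float64(-60.556920330939015), np.float64(29.38894517428551)] [0.0276 0.0276 0.0275 0.0276]
```

carry_out([
  [[0,-0.03,0],[0,0,0],0.06],
  [[0,-0.06,0],[0,0,0],0.06],
  [[0,-0.06,0],[0,0,0],0.06],
  [[-0.04,0,-0.003],[0,0,0],0.06],
  [[-0.043,0,-0.0042],[0,0,0],0.06],
  [[-0.0425,0,-0.004],[0,0,0],0.06],
  [[-0.042,0,-0.003],[0,0,0],0.06],
  [[0,0,0],[0,-5.7,0],0.06],
])

```text
time_s: 13.58
position: [0.5192, 0.1197, 0.1503]
tool_rot: [[-0.098, 0.001, -0.995], [0.995, -0.0, -0.098], [-0.001, -1.0, -0.001]]
ft_force: [-0.3, 0.1, -1.1]
grip_width: 0.0662
```

carry_out([
  [[0,0,0],[0,-5.6,0],0.06],
  [[0,0,0],[0,0,0],0.06],
  [[0,0,0],[0,0,0],0.06],
])

```text
time_s: 13.95
position: [0.5188, 0.1222, 0.1498]
tool_rot: [[-0.194, 0.001, -0.981], [0.981, 0.0, -0.194], [-0.0, -1.0, -0.001]]
ft_force: [0.3, 0.6, -0.3]
grip_width: 0.0662
```

Run:
```python
from bandpose import *
s=env.observe(); w=save('wrist','w11.png'); print(s['q'],s['position'],s['tool_rot'],s['ft_force'],s['wrist_torque'],s['grip_width'])
P=marks(w,s,.0175+s['position'][2]-.001)
C=P.mean(0); print(C, C-s['position'][:2], [np.degrees(np.arctan2(*(p-C)[::-1])) for p in P],np.hypot(*(P-C).T))
```

```text
[   0.5226   24.3977   84.6748   -0.0001   70.8927 -100.6619] [0.5188 0.1222 0.1498] [[-0.194   0.0006 -0.981 ]
 [ 0.981   0.     -0.194 ]
 [-0.0001 -1.     -0.0006]] [ 0.3311  0.5991 -0.2669] [ 0.081  -0.0302 -0.    ] 0.06615552838395035
[231 215  17  22 133] [239.1955 225.6241] [0.4967 0.1037]
[330 245  23  15 132] [341.2273 252.    ] [0.4996 0.1429]
[206 310  20  14 109] [215.6789 316.4862] [0.5355 0.1009]
[304 331  14  18 105] [310.4667 339.4952] [0.5385 0.1398]
[0.5176 0.1218] [-0.0012 -0.0004] [np.float64(-139.1084712367257), np.float64(130.57517227862135), np.float64(-49.360966549994124), np.float64(40.60458304744878)] [0.0276 0.0277 0.0276 0.0276]
```

View pics/w11.png

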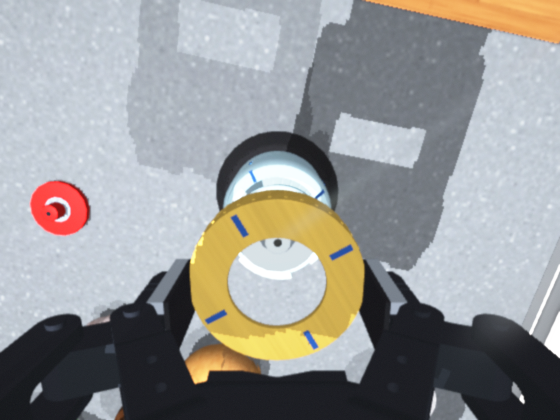

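Run:
```python
from bandpose import *
s=env.observe(); w=env.get_image('wrist'); print(s['position'])
I=w['image'].astype(int); b=(I[...,2]>I[...,0]+40)&(I[...,2]>I[...,1]+20); b[:150]=0;b[205:]=0;b[:,:230]=0;b[:,345:]=0
n,l,st,cc=cv2.connectedComponentsWithStats(b.astype(np.uint8))
N=atz(w,[243,277],.117,s)[:2]; print('nipple',N)
for i in range(1,n):
    if st[i,4]>5:
        X=atz(w,cc[i][::-1],.0675,s)[:2]
        for C in (N,np.array([.5183,.1222])):
            d=X-C; print(st[i],X,np.hypot(*d),np.degrees(np.arctan2(d[1],d[0])))
cv2.imwrite('pics/w11c.png',cv2.resize(w['image'][140:280,210:350],None,fx=4,fy=4,interpolation=cv2.INTER_NEAREST)[...,::-1])
```

```text
[0.5188 0.1223 0.1496]
nipple [0.5189 0.1223]
[248 160   6   5  17] [0.488  0.0996] 0.03831268637865469 -143.59883371537802
[248 160   6   5  17] [0.488  0.0996] 0.03777454126236644 -143.23611670618203
[248 169   9  15  54] [0.496  0.1019] 0.03064726367455861 -138.2959364129127
[248 169   9  15  54] [0.496  0.1019] 0.03013414459191558 -137.74849593160488
[315 189  11  10  46] [0.499  0.1466] 0.031377850296048775 129.2126178009406
[315 189  11  10  46] [0.499  0.1466] 0.03111702608028048 128.24308286806433
```

View pics/w11c.png

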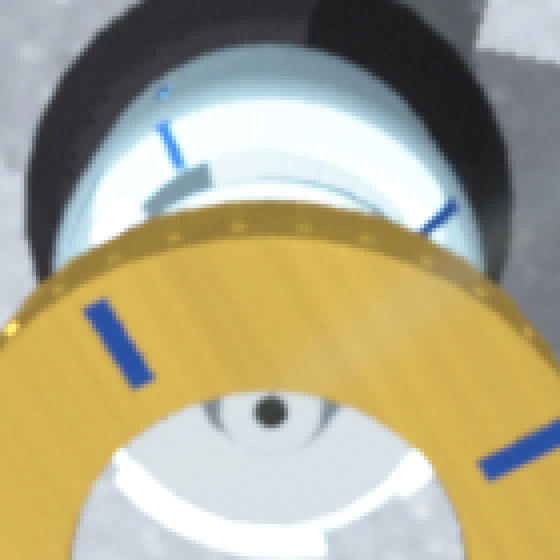

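carry_out([
  [[0.0002,0.015,-0.001],[0,0,0],0.06],
  [[0,0.015,0],[0,0,0],0.06],
  [[0,0.012,0],[0,0,0],0.06],
  [[0,0,0],[0,0,0],0.06],
  [[0,0,0],[0,0,0],0.06],
])

```text
time_s: 14.68
position: [0.52, 0.1226, 0.1076]
tool_rot: [[-0.196, 0.001, -0.981], [0.981, 0.0, -0.196], [-0.0, -1.0, -0.001]]
ft_force: [-0.8, 0.7, -0.8]
grip_width: 0.0665
```

carry_out([
  [[0,0.002,0],[0,0,0],0.06],
  [[0,0.002,0],[0,0,0],0.06],
  [[0,0.001,0],[0,0,0],0.06],
  [[0,0,0],[0,0,0],0.06],
])

```text
time_s: 15.18
position: [0.5197, 0.1226, 0.1023]
tool_rot: [[-0.196, -0.0, -0.981], [0.981, 0.0, -0.196], [0.0, -1.0, 0.0]]
ft_force: [-0.6, -0.7, -0.5]
grip_width: 0.0661
```

carry_out([
  [[0,0.0015,0],[0,0,0],0.06],
  [[0,0.0015,0],[0,0,0],0.06],
  [[0,0.001,0],[0,0,0],0.06],
  [[0,0,0],[0,0,0],0.06],
])

```text
time_s: 15.68
position: [0.5197, 0.1225, 0.0983]
tool_rot: [[-0.196, -0.0, -0.981], [0.981, -0.0, -0.196], [0.0, -1.0, 0.0]]
ft_force: [0.9, -0.1, -1.7]
grip_width: 0.0661
```

carry_out([
  [[0,0.0015,0],[0,0,0],0.06],
  [[0,0.0015,0],[0,0,0],0.06],
  [[0,0,0],[0,0,0],0.06],
])

```text
time_s: 16.05
position: [0.5197, 0.1225, 0.0952]
tool_rot: [[-0.196, -0.0, -0.981], [0.981, -0.0, -0.196], [0.0, -1.0, 0.0]]
ft_force: [0.3, -0.9, -0.3]
grip_width: 0.0657
```

carry_out([
  [[0,0.001,0],[0,0,0],0.06],
  [[0,0.001,0],[0,0,0],0.06],
  [[0,0.001,0],[0,0,0],0.06],
  [[0,0,0],[0,0,0],0.06],
])

```text
time_s: 16.55
position: [0.5197, 0.1225, 0.0923]
tool_rot: [[-0.196, -0.0, -0.981], [0.981, -0.0, -0.196], [0.0, -1.0, 0.0]]
ft_force: [-0.7, -0.3, -0.9]
grip_width: 0.0662
```

carry_out([
  [[0,0.0005,0],[0,0,0],0.06],
  [[0,0.0005,0],[0,0,0],0.06],
  [[0,0,0],[0,0,0],0.06],
])

```text
time_s: 16.92
position: [0.5197, 0.1225, 0.0913]
tool_rot: [[-0.196, -0.0, -0.981], [0.981, 0.0, -0.196], [0.0, -1.0, 0.0]]
ft_force: [-0.2, -1.5, -0.0]
grip_width: 0.0658
```

carry_out([
  [[0,0.0005,0],[0,0,0],0.06],
  [[0,0.0003,0],[0,0,0],0.06],
  [[0,0,0],[0,0,0],0.06],
])

```text
time_s: 17.3
position: [0.5198, 0.1225, 0.0906]
tool_rot: [[-0.196, -0.0, -0.981], [0.981, -0.0, -0.196], [0.0, -1.0, 0.0]]
ft_force: [0.6, -0.3, -1.2]
grip_width: 0.0658
```

carry_out([
  [[0,0.0004,0],[0,0,0],0.06],
  [[0,0,0],[0,0,0],0.06],
])

```text
time_s: 17.55
position: [0.5198, 0.1225, 0.0903]
tool_rot: [[-0.196, 0.0, -0.981], [0.981, -0.0, -0.196], [-0.0, -1.0, -0.0]]
ft_force: [0.4, 0.9, 2.4]
grip_width: 0.0661
```

carry_out([
  [[-0.0001,0,0],[0,5,0],0.06],
  [[-0.0001,0,0],[0,5,0],0.06],
  [[0,0,0],[0,0,0],0.06],
])

```text
time_s: 17.92
position: [0.5199, 0.1223, 0.0903]
tool_rot: [[-0.023, 0.0, -1.0], [1.0, 0.0, -0.023], [-0.0, -1.0, -0.0]]
ft_force: [-0.4, 0.4, 1.6]
grip_width: 0.0659
```

Run:
```python
from bandpose import *
s=env.observe(); print(s['q'],s['position'],s['ft_force'],s['wrist_torque'],s['grip_width'],np.degrees(np.arctan2(s['tool_rot'][1][0],s['tool_rot'][0][0])))
```

```text
[  0.5301  28.6572  88.9004   0.0004  62.4181 -90.7899] [0.5199 0.1223 0.0903] [-0.4077  0.3734  1.6284] [-0.0329  0.0583 -0.0199] 0.06593985368669071 91.3198271046796
```

carry_out([
  [[-0.0001,0,0],[0,5,0],0.06],
  [[-0.0001,0,0],[0,5,0],0.06],
  [[0,0,0],[0,0,0],0.06],
])

```text
time_s: 18.3
position: [0.5199, 0.1221, 0.0903]
tool_rot: [[0.149, 0.0, -0.989], [0.989, 0.0, 0.149], [0.0, -1.0, -0.0]]
ft_force: [-0.0, -0.1, 1.4]
grip_width: 0.0661
```

```bash
cat > st.py <<'E'
from bandpose import *
s=env.observe(); print(s['time_s'],s['position'],'F',s['ft_force'],'T',s['wrist_torque'],s['grip_width'],'head',np.degrees(np.arctan2(s['tool_rot'][1][0],s['tool_rot'][0][0])))
E
python3 st.py
```

```text
18.3 [0.5199 0.1221 0.0903] F [-0.0242 -0.108   1.4412] T [ 0.0416 -0.0233 -0.0434] 0.06607542322818497 head 81.41016157268423
```

carry_out([
  [[-0.0001,0,0],[0,3,0],0.06],
  [[0,0,0],[0,3,0],0.06],
  [[0,0,0],[0,0,0],0.06],
])

```text
time_s: 18.68
position: [0.5199, 0.122, 0.0903]
tool_rot: [[0.251, 0.0, -0.968], [0.968, -0.0, 0.251], [0.0, -1.0, -0.0]]
ft_force: [-0.2, -0.1, 1.9]
grip_width: 0.066
```

```bash
python3 st.py
```

```text
18.675 [0.5199 0.122  0.0903] F [-0.2125 -0.0877  1.8619] T [-0.0463 -0.0271 -0.0402] 0.06602976495360507 head 75.44106661039726
```

carry_out([
  [[0,0,0],[0,2,0],0.06],
  [[0,0,0],[0,0,0],0.06],
])

```text
time_s: 18.92
position: [0.5198, 0.122, 0.0903]
tool_rot: [[0.287, 0.0, -0.958], [0.958, -0.0, 0.287], [0.0, -1.0, -0.0]]
ft_force: [-0.4, -0.0, 2.7]
grip_width: 0.0662
```

```bash
python3 st.py
```

```text
18.925 [0.5198 0.122  0.0903] F [-0.444  -0.014   2.6596] T [-0.0499 -0.0132 -0.0786] 0.06620426422582763 head 73.30589720409876
```

carry_out([
  [[0,0,0],[0,2,0],0.06],
  [[0,0,0],[0,0,0],0.06],
])

```text
time_s: 19.18
position: [0.5198, 0.122, 0.0903]
tool_rot: [[0.321, 0.0, -0.947], [0.947, 0.0, 0.321], [0.0, -1.0, -0.0]]
ft_force: [0.1, -0.8, 3.1]
grip_width: 0.0662
```

```bash
python3 st.py
```

```text
19.175 [0.5198 0.122  0.0903] F [ 0.1396 -0.8216  3.0999] T [-0.1264  0.018  -0.0068] 0.06621153465353441 head 71.25586422253707
```

```bash
cat > st2.py <<'E'
from bandpose import *
F=[];T=[]
for i in range(8):
    s=env.observe(); F.append(s['ft_force']); T.append(s['wrist_torque']); env.get_image('wrist')
s=env.observe(); print(round(s['time_s'],2),s['position'],'F',np.mean(F,0),'T',np.mean(T,0),'sd',np.std(T,0)[2],s['grip_width'],'head',round(np.degrees(np.arctan2(s['tool_rot'][1][0],s['tool_rot'][0][0])),2))
E
python3 st2.py
```

```text
19.57 [0.5198 0.122  0.0902] F [ 0.139  -0.5086  2.9441] T [-0.08   -0.0293 -0.0387] sd 0.0289828914209015 0.06610230403626424 head 71.28
```

carry_out([
  [[0,0,0],[0,2,0],0.06],
  [[0,0,0],[0,0,0],0.06],
])

```text
time_s: 19.82
position: [0.5198, 0.122, 0.0902]
tool_rot: [[0.354, 0.0, -0.935], [0.935, -0.0, 0.354], [-0.0, -1.0, -0.0]]
ft_force: [0.5, -0.7, 4.6]
grip_width: 0.0661
```

```bash
python3 st2.py
```

```text
20.23 [0.5198 0.122  0.0902] F [ 0.0323 -0.3658  3.9922] T [-0.086  -0.0218 -0.0242] sd 0.028402594064367216 0.06596266280474736 head 69.28
```

carry_out([
  [[0,0,0],[0,2,0],0.06],
  [[0,0,0],[0,0,0],0.06],
])

```text
time_s: 20.48
position: [0.5197, 0.122, 0.0901]
tool_rot: [[0.387, -0.0, -0.922], [0.922, -0.0, 0.387], [-0.0, -1.0, 0.0]]
ft_force: [0.6, -0.7, 4.0]
grip_width: 0.0659
```

```bash
python3 st2.py
```

```text
20.88 [0.5197 0.122  0.0901] F [ 0.1756 -1.3357  3.4011] T [-0.242  -0.0357  0.0093] sd 0.016125237973736356 0.06609345616948155 head 67.28
```

carry_out([
  [[0,0,0],[0,2,0],0.06],
  [[0,0,0],[0,0,0],0.06],
])

```text
time_s: 21.12
position: [0.5198, 0.1219, 0.0901]
tool_rot: [[0.419, -0.0, -0.908], [0.908, -0.0, 0.419], [-0.0, -1.0, 0.0]]
ft_force: [1.5, -2.4, 2.9]
grip_width: 0.0661
```

```bash
python3 st2.py
```

```text
21.52 [0.5197 0.1219 0.0901] F [ 0.7302 -3.3767  1.7336] T [-0.5199 -0.1378  0.061 ] sd 0.028032057045894492 0.06601248905429963 head 65.28
```

carry_out([
  [[-0.0003,0.0001,-0.0001],[0,2,0],0.06],
  [[0,0,0],[0,0,0],0.06],
])

```text
time_s: 21.78
position: [0.5197, 0.1218, 0.09]
tool_rot: [[0.45, -0.0, -0.893], [0.893, 0.0, 0.45], [0.0, -1.0, 0.0]]
ft_force: [1.2, -3.0, 0.3]
grip_width: 0.0662
```

```bash
python3 st2.py
```

```text
22.18 [0.5197 0.1218 0.09  ] F [ 1.6554 -2.5612 -0.6156] T [-0.386  -0.2803  0.1599] sd 0.014248175260157188 0.06577904712045216 head 63.28
```

carry_out([
  [[-0.0001,0.0001,-0.0002],[0,1,0],0.06],
  [[0,0,0],[0,0,0],0.06],
])

```text
time_s: 22.42
position: [0.5197, 0.1217, 0.0899]
tool_rot: [[0.465, -0.0, -0.885], [0.885, 0.0, 0.465], [-0.0, -1.0, 0.0]]
ft_force: [1.2, -1.6, -0.4]
grip_width: 0.0659
```

```bash
python3 st2.py
python3 - <<'E'
from bandpose import *
s=env.observe(); w=save('wrist','w12.png')
P=marks(w,s,.1065)
C=P.mean(0); h=np.degrees(np.arctan2(s['tool_rot'][1][0],s['tool_rot'][0][0])); print(C, C-s['position'][:2], [np.degrees(np.arctan2(*(p-C)[::-1]))-h for p in P],np.hypot(*(P-C).T))
E
```

```text
22.82 [0.5198 0.1217 0.0899] F [ 0.9547 -0.8289 -0.9954] T [-0.0693 -0.189   0.3734] sd 0.03734096272895431 0.06605357755439188 head 62.28
[231 215  17  22 136] [238.9706 225.3456] [0.491  0.1218]
[330 245  23  15 127] [340.8898 251.7717] [0.5178 0.1504]
[206 311  20  13 106] [215.5472 316.6792] [0.5196 0.0952]
[304 331  14  18 104] [310.5 339.5] [0.5463 0.1237]
[0.5187 0.1228] [-0.0011  0.0011] [np.float64(-240.32583522768778), np.float64(29.551243931325253), np.float64(-150.34313206429664), np.float64(-60.46122050976634)] [0.0277 0.0277 0.0276 0.0276]
```

View pics/w12.png

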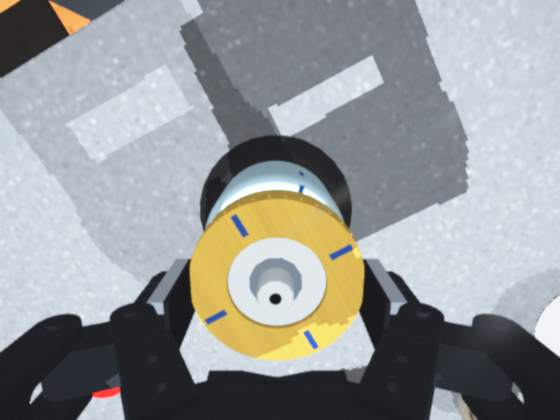

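```bash
python3 st2.py; python3 st2.py
```

```text
23.27 [0.5198 0.1216 0.09  ] F [ 0.4981  0.3118 -1.2632] T [ 0.0863 -0.1186  0.3461] sd 0.023281606643602626 0.06613489037127523 head 62.28
23.68 [0.5198 0.1216 0.0899] F [-0.1109  0.9404 -1.2043] T [ 0.2109 -0.0739  0.3439] sd 0.016760915156407857 0.06615022443700952 head 62.28
```

carry_out([
  [[0,0,0],[0,0,0],0.085],
  [[0,0,0],[0,0,0],0.085],
  [[0,0,0],[0,0,0],0.085],
])

```text
time_s: 24.05
position: [0.52, 0.1214, 0.0901]
tool_rot: [[0.465, 0.0, -0.885], [0.885, -0.0, 0.465], [0.0, -1.0, -0.0]]
ft_force: [0.1, -0.2, -0.0]
grip_width: 0.0852
```

```bash
python3 st2.py;  python3 - <<'E'
from bandpose import *
s=env.observe(); w=save('wrist','w13.png')
P=marks(w,s,.1065)
C=P.mean(0); h=np.degrees(np.arctan2(s['tool_rot'][1][0],s['tool_rot'][0][0])); print(C, C-s['position'][:2], [np.degrees(np.arctan2(*(p-C)[::-1]))-h for p in P],np.hypot(*(P-C).T))
E
```

```text
24.45 [0.5199 0.1215 0.09  ] F [-0.1925  0.303   0.0725] T [-0.0015 -0.0127 -0.0035] sd 0.02181456980663353 0.08511309301667118 head 62.28
[231 215  17  21 135] [238.8519 225.0889] [0.4911 0.1217]
[330 244  23  15 129] [340.7209 251.1008] [0.5177 0.1504]
[206 310  21  14 110] [215.8727 316.4091] [0.5197 0.0952]
[304 330  15  19 104] [310.8846 338.9615] [0.5463 0.1238]
[0.5187 0.1228] [-0.0012  0.0012] [np.float64(-240.09603330351558), np.float64(29.831637321300143), np.float64(-150.12812833736507), np.float64(-60.20478006005656)] [0.0276 0.0276 0.0276 0.0276]
```

carry_out([
  [[0.0004,0,0],[0,0,0],0.085],
  [[0,0,0],[0,0,0],0.06],
  [[0,0,0],[0,0,0],0.06],
  [[0,0,0],[0,0,0],0.06],
])

```text
time_s: 25.0
position: [0.52, 0.1216, 0.0905]
tool_rot: [[0.465, 0.0, -0.885], [0.885, -0.001, 0.465], [-0.001, -1.0, -0.0]]
ft_force: [-1.9, -1.7, 5.0]
grip_width: 0.0662
```

```bash
python3 st2.py
```

```text
25.4 [0.52   0.1216 0.0905] F [-2.0095 -1.9119  5.2316] T [-0.381   0.423  -0.0077] sd 0.019641562921311015 0.06613916187052751 head 62.29
```

carry_out([
  [[0,0,0],[0,0.4,0],0.06],
  [[0,0,0],[0,0,0],0.06],
])

```text
time_s: 25.65
position: [0.52, 0.1216, 0.0905]
tool_rot: [[0.471, 0.0, -0.882], [0.882, -0.001, 0.471], [-0.001, -1.0, -0.001]]
ft_force: [-0.8, -2.9, 6.4]
grip_width: 0.0662
```

```bash
python3 st2.py
```

```text
26.05 [0.52   0.1216 0.0905] F [-1.8307 -2.0483  5.5522] T [-0.3934  0.4225  0.2666] sd 0.02945710811253045 0.06613748737594713 head 61.92
```

carry_out([
  [[0.0001,-0.0005,0.0001],[0,0,0],0.06],
  [[0,0,0],[0,0,0],0.06],
])

```text
time_s: 26.3
position: [0.52, 0.1216, 0.0905]
tool_rot: [[0.471, -0.0, -0.882], [0.882, -0.001, 0.471], [-0.001, -1.0, -0.0]]
ft_force: [-1.0, -3.4, 3.5]
grip_width: 0.0661
```

```bash
python3 st2.py
```

```text
26.7 [0.52   0.1217 0.0905] F [-1.4198 -5.1287  3.3105] T [-0.9405  0.3222  0.2943] sd 0.028601968226777835 0.0657232459751864 head 61.9
```

carry_out([
  [[0,0,0],[0,-0.3,0],0.06],
  [[0,0,0],[0,-0.3,0],0.06],
  [[0,0,0],[0,-0.3,0],0.06],
  [[0,0,0],[0,0,0],0.06],
])

```text
time_s: 27.2
position: [0.52, 0.1218, 0.0905]
tool_rot: [[0.458, -0.0, -0.889], [0.889, -0.0, 0.458], [-0.0, -1.0, 0.0]]
ft_force: [-2.0, -5.1, 4.3]
grip_width: 0.0657
```

```bash
python3 st2.py
```

```text
27.6 [0.52   0.1218 0.0906] F [-1.8202 -5.1098  3.7765] T [-0.9447  0.3782 -0.1847] sd 0.026799579959474018 0.0658672491568167 head 62.75
```

carry_out([
  [[-0.0004,0,-0.0003],[0,0,0],0.06],
  [[0,0,0],[0,-0.3,0],0.06],
  [[0,0,0],[0,0,0],0.06],
])

```text
time_s: 27.98
position: [0.52, 0.1217, 0.0906]
tool_rot: [[0.453, -0.0, -0.892], [0.892, 0.0, 0.453], [0.0, -1.0, 0.0]]
ft_force: [-3.4, -1.1, 4.9]
grip_width: 0.0657
```

```bash
python3 st2.py
```

```text
28.38 [0.52   0.1217 0.0906] F [-2.7878 -1.4595  5.0521] T [-0.3608  0.4997 -0.2043] sd 0.027333484552748238 0.06594720855634921 head 63.08
```

carry_out([
  [[0,0,0],[0,-0.3,0],0.06],
  [[0,0,0],[0,0,0],0.06],
])

```text
time_s: 28.62
position: [0.52, 0.1217, 0.0906]
tool_rot: [[0.448, 0.0, -0.894], [0.894, 0.0, 0.448], [0.0, -1.0, 0.0]]
ft_force: [-1.9, -1.4, 5.7]
grip_width: 0.066
```

```bash
python3 st2.py
```

```text
29.02 [0.5201 0.1217 0.0906] F [-2.2616 -1.3176  5.5589] T [-0.3417  0.5171 -0.2027] sd 0.02366028946896114 0.06609830371436327 head 63.38
```

carry_out([
  [[0,0,0],[0,0,0],0.085],
  [[0,0,0],[0,0,0],0.085],
  [[0,-0.02,0],[0,0,0],0.085],
  [[0,-0.05,0],[0,0,0],0.085],
  [[0,-0.05,0],[0,0,0],0.085],
  [[0,-0.02,0.02],[0,0,0],0.085],
  [[0,0,0.04],[0,0,0],0.085],
  [[0,0,0],[0,0,0],0.085],
])

```text
time_s: 30.02
position: [0.4649, 0.1494, 0.2309]
tool_rot: [[0.446, 0.0, -0.895], [0.895, 0.0, 0.446], [0.001, -1.0, -0.0]]
ft_force: [0.3, -0.4, 0.2]
grip_width: 0.0848
```

```bash
python3 st.py;  python3 - <<'E'
from bandpose import *
env.get_image('wrist');env.get_image('wrist');env.get_image('wrist')
s=env.observe(); w=save('wrist','w14.png'); p=save('scene','s14.png'); t=save('top','t14.png')
P=marks(w,s,.1065,(100,100),(400,450))
cv2.imwrite('pics/s14c.png',cv2.resize(p['image'][190:310,200:360],None,fx=4,fy=4,interpolation=cv2.INTER_CUBIC)[...,::-1])
E
```

```text
30.025 [0.4649 0.1494 0.2309] F [ 0.251  -0.4382  0.1816] T [0.036  0.0183 0.0086] 0.08481516715695918 head 63.48910914782245
[256 238   7   9  23] [258.8261 242.087 ] [0.4911 0.1214]
[303 252   9   6  21] [307.     254.0952] [0.5171 0.1507]
[243 284   9   5  19] [246.6842 286.0526] [0.5203 0.0951]
[291 294   6   8  20] [293.5 297.5] [0.5466 0.1245]
```

View pics/w14.png

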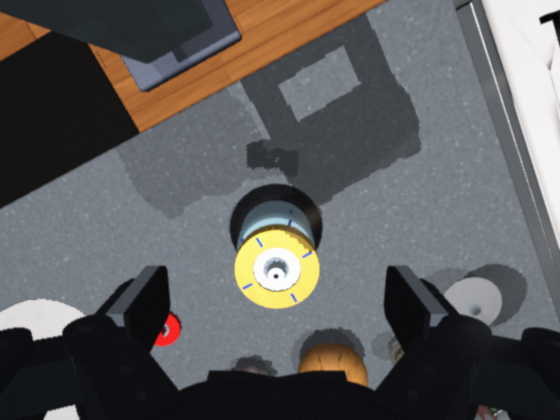

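View pics/s14c.png

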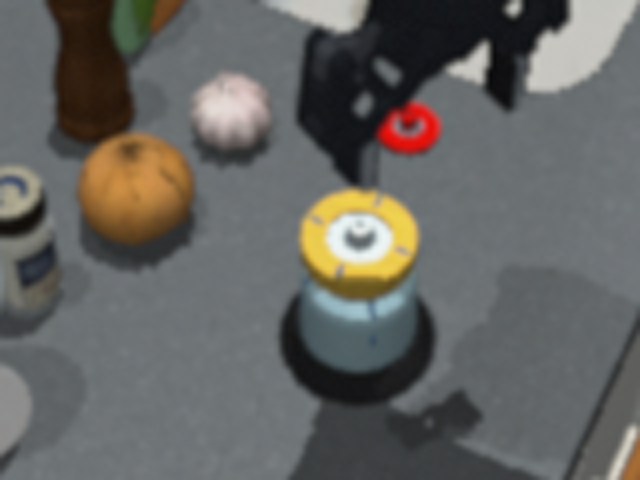

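View pics/t14.png

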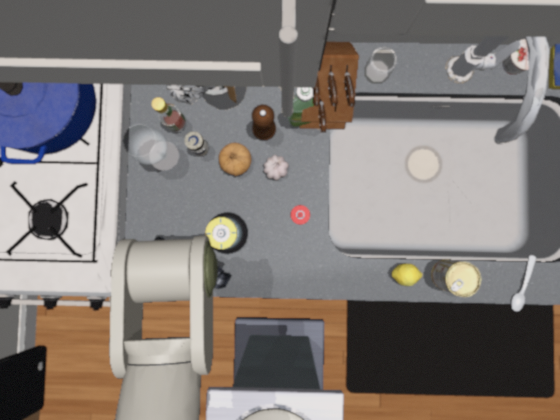

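```bash
python3 -c "
from rig import env
print(env.close_job()); print(env.observe()['time_s'])"
```

```text
the job is handed in; nothing more can be done
None
the job is handed in; nothing more can be done
```

The jar is closed and the job is handed in, at about 30 s of the 72 s allowed. I could only estimate how tightly the band clamps the lid, not measure it.

- **Lid:** I held the white valve lid by its nipple and lowered it into the mouth. It met the washer about 2.5 mm below the rim. I pressed with at most about 9 N, and the pictures show it level with the nipple up.
- **Band:** Its lugs dropped through the thread gaps until the flange met the lid, with the underside about 10.5 mm below the rim. It then turned freely clockwise for about 32 degrees before it began to tighten.
- **Tightening:** At the tightest point I read about 0.35 to 0.37 N m, above the 0.2 N m you gave for snug. The turn angle and the drop in height suggested only about 13 to 17 N. To be safe I turned the band back about 1 degree, and it slid loose-ward at about 0.20 N m.
- **Clamping force:** The checks at the end disagree somewhat:
  - The turn angle gives about 10 to 13 N.
  - The two torques together give about 15 to 17 N.
  - My best guess is 13 to 15 N, inside the 10 to 18 N range.
- **Last look:** The pictures show the band level on the jar with the nipple through it, and the gripper clear. The other things appear to be where they were, though I checked them only by eye.

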